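# Cover the reagent bay and hold the enabling paddle

## Task

Put the loose cover on the open reagent bay so that it lies fully home on the rim, and let go of it. Then press down the pad of the spring-loaded dead-man paddle and keep it half way down, where its arm is level, never pushing it right down to its stop; your program finishes while still holding it there. Leave the other things on the bench where they are.

Things in the scene. Friction and masses are not known exactly. Their poses are not given: they have to be found in the camera images.
- bay_rim (a point): Reagent bay: fixed white open-topped box, 190 long (its x) x 140 wide (its y) x 90 mm high, walls 8 mm thick (opening 174 x 124 mm), brown bottles inside, the tallest ending 23 mm below the rim. The point is the centre of the opening, level with the rim's top; z up.
- cover_grip (a point): Centre of the upright bar grip (90 mm long along x, 24 mm wide along y, 46 mm high) in the middle of the loose cover's top. It is 23 mm above the plate's top face, 31 mm above the plate's underside and 41 mm above the tongue's underside: 41 mm above the bench at the start, 31 mm above the rim when home. Axes as the cover's, z up.
- cover: The loose cover, about 0.35 kg, right way up on the bench left or right of the bay: white plate 184 (x) x 134 (y) x 8 mm, under it a grey tongue 164 x 114 mm, 10 mm deep, its lowest 4 mm stepped in to 156 x 106 mm, which drops into the bay's opening with 5 mm of play all round, long side to long side, either way round. Origin: centre of the tongue's underside.
- stand: Fixed stand of the dead-man paddle, on the other side of the bay from the cover: grey base plate 170 x 90 x 12 mm, two cheeks 88 mm high. The hinge axis runs along the stand's y at its x = +50 mm, 72 mm above the bench; the paddle's arm points from it along the stand's -x, roughly towards the robot. Origin at bench height, z up.
- paddle (a joint): Paddle angle, rad: 0 released (arm slopes up by 0.18 towards the pad), 0.18 half way (arm level), 0.36 fully down on its stop. A spring lifts it back when let go; pushing down on the middle of the pad takes about 4 N to start, 8 N half way, 12 N at the stop.
- paddle_pad (a point): Centre of the top face of the paddle's black pad, 44 mm (along the arm) x 40 mm, 14 mm thick, 115 mm from the hinge. It moves with the paddle: about 100 mm above the bench when released, 80 mm half way, 59 mm at the stop. Its axes are parallel to the stand's when released and turn with the paddle.
- bottle_left: Bystander: brown wedge-shaped reagent bottle, 30 x 70 mm, 95 mm tall, standing behind the bay on the left; origin at the centre of its underside.
- bottle_right: Bystander: brown wedge-shaped reagent bottle, 30 x 70 mm, 95 mm tall, standing behind the bay on the right; origin at the centre of its underside.
- tube_rack: Bystander: grey rack of capped tubes, 60 x 160 mm, 94 mm tall, standing behind the bay; origin at the centre of its underside.
- cap: Bystander: white screw cap, 36 mm across, 16 mm tall, lying near the robot on the right; origin at the centre of its underside.
- dish: Bystander: small glass dish, 64 mm across, 22 mm tall, lying near the robot on the left; origin at the centre of its underside.
There are look-alikes about, which are no part of the job. Leave any pink look-alike of the cover alone. Leave any green look-alike of the part that bears bay_rim alone.

How it is judged (in metres and radians):
On the way, in this order (a step that is already met when the one before it is completed fails the run):
1. the cover lies home on the bay and has been let go (z of cover_grip in the frame of bay_rim between 0.027 and 0.0345 m and horizontal distance between cover_grip and bay_rim below 0.011 m and angle between the x axis of cover_grip and the x axis of bay_rim, either way round below 0.1 rad and angle between the z axis of cover_grip and the z axis of bay_rim, either way round below 0.04 rad and contact force between cover and the arm below 0.2 N and contact force between cover and the fingers below 0.2 N), for 0.3 s.
2. with the cover on, the robot holds the paddle at half travel (all of step 1 and value of joint paddle between 0.12 and 0.24 rad and contact force between any of the fingers, the arm and paddle above 2 N), for 0.5 s.
At the end, for the whole second after the job is handed in: The cover lies flat on the rim (its grip 27 to 34.5 mm above the rim, within 11 mm of the middle of the opening, long sides within 0.1 rad, tilted less than 0.04 rad), untouched by the robot, and the robot is pressing the paddle with more than 2 N and holds it still between 0.12 and 0.24 rad (all of step 2 and velocity of joint paddle between -0.1 and 0.1 rad/s); the arm keeps its last pose, push and grip.
It fails at once if the paddle is pushed right down to its stop (value of joint paddle above 0.345 rad).
It fails at once if another thing on the bench is moved by more than 30 mm (distance of any of bottle_left, bottle_right, tube_rack, cap, dish from where it was at the start of the episode above 0.03 m).
It also fails if it takes over 58 s, if anything falls off the work surface, if the arm or the gripper's body presses on something with over 40 N, if the wrist force passes 120 N, or if a joint passes its speed limit or range.

## Robot

A 6-joint arm with a two-finger parallel gripper is mounted at the origin on the work surface. World frame = base frame: x ahead of the robot, y to its left, z up, the work surface at z = 0. Lengths are in mm, angles in rad, forces in N, time in s.
With the tool pointing down it reaches from about 350 to 800 mm from the base axis. Payload 7.3 kg.
Tool frame: the origin (TCP) lies at the very end of the fingers, on their centre line; the grasp point (between the pads) lies 19 mm behind it (r.grip_depth is the distance from the TCP to the grasp point, in mm); z points along the fingers, y is the line along which they close (so a half turn about z gives the same grasp; the last joint's range is limited). The gripper opens to 85 mm and grips with 20 to 120 N. Pads are 22 mm wide; open, the fingers measure 114 mm over their backs; the gripper's body (76 mm by 85 mm) begins 54 mm behind the grasp point. The pads swing forward as they close: fully open they stand 13 mm farther back than shut.
Start: joints at [-1.33, 0.342, 1.524, -0, 1.275, -0.146], TCP at [198.067, -486.224, 231.322] pointing down, gripper open.
Joint ranges: [-2.53, 2.53], [-0.77, 2.02], [0.04, 2.7], [-1, 4.14], [0.28, 2.66], [-3.11, 3.11]. Speed limits (rad/s): [2.57, 2.57, 3.14, 3.14, 3.14, 3.14].

## Interface

Orientations are given as a unit quaternion [x, y, z, w].
In Python, from cell import r, cams gives the robot as it stands. The module is installed in compiled form; this text tells all that it offers.
- The arm moves only by the shell command python3 -m pendant 'ROWS'. ROWS is JSON, a list that holds one entry, the list of rows, each a list of 7 numbers: the closure, from -1 (fully open) to 1 (shut), so that 0 is half open, then the shift along the tool's x, y, z in units of 300 mm (1.0 is 300 mm), then the turn, a rotation vector about the tool's x, y, z in units of pi/4 rad (1.0 is pi/4 rad). A call has 1 to 12 rows; each row is the pose to reach, as a shift and turn from the pose commanded when the call began, along the tool's axes at that moment; what a row does not reach only later rows make up. A row lasts 1/8 s, in which the tool goes at most 62.5 mm and 10.7 degrees, less where a joint would pass 70% of its speed; a pose out of reach is approached as far as the arm can. A call with a number of a shift or a turn outside -1 to 1 is refused whole. A call with a gripper value outside its range is refused whole. The fingers move at their own pace and stop on an object; the grip force is fixed at half the most. Time passes only in rows, so rows that repeat a pose let the fingers close. It gives the time, the measured TCP pose, the force, the opening and the grip force at its end, in the units of the state.
- r.read_state(): the state, without advancing time (a new reading comes with each control period).
- cams.read_camera(name): name is "scene" or "side" or "wrist"; returns a dict with "image" (384x512x3 uint8, red, green, blue), "fov_y" (degrees; the focal length in pixels is half the picture's height over the tangent of half this angle, whatever the lens; pixels are square), "cx", "cy" (the principal point, pixels), "rvec" (rotation vector, rad) and "tvec" (3), from world to camera coordinates, as OpenCV has them. Camera axes: x right, y down, z forward; pixel columns grow to the right and rows downward; lengths in mm; the calibration is good to about 2 mm. A picture is of the moment at which its call begins. There is no depth.
- r.hand_in(): hands the job in; it is judged then, once.
The state is a dict: "clock": time; "joints": joint angles; "qd": joint speeds; "tau": joint torques, N m; "tool_pos": TCP position; "eef_rot": TCP orientation; "ft_force": force on the tool from outside, world axes, zero at the start; "torque": the same for the moment, N m; "grip_width": finger opening in mm; "finger_force": force on a finger pad.
Only numpy, scipy, OpenCV 4.12 (cv2) and the standard library are available. Lean on these libraries where they do the work, as an engineer would, in place of code of your own. Each camera call takes 0.05 s, during which the arm holds its last target. There are 200 camera calls.

## Working session

There is one attempt and no reset: what is moved stays moved. The work goes in short steps, Python scripts to look and compute and a shell command to move; the robot and the scene stay as the last step left them, time stands still between calls to the robot, and variables do not carry over. Pictures are saved under pics/ and viewed, at most 10 in all, crops included, and the job is handed in when it is done.

```bash
mkdir -p pics
cat > h.py <<'E'
import numpy as np, cv2
from cell import r, cams
def cam(n):
    c=cams.read_camera(n); f=192/np.tan(np.radians(c["fov_y"])/2)
    c["K"]=np.array([[f,0,c["cx"]],[0,f,c["cy"]],[0,0,1]]); c["R"]=cv2.Rodrigues(np.array(c["rvec"],float))[0]; c["t"]=np.array(c["tvec"],float).ravel(); return c
def ray(c,u,v,z):
    d=c["R"].T@np.linalg.solve(c["K"],[u,v,1]); o=-c["R"].T@c["t"]; return o+d*(z-o[2])/d[2]
def proj(c,p):
    q=c["K"]@(c["R"]@np.array(p,float)+c["t"]); return q[:2]/q[2]
def save(c,n,s=1):
    cv2.imwrite(f"pics/{n}.png",cv2.resize(c["image"][:,:,::-1],None,fx=s,fy=s))
E
python3 - <<'E'
from h import *
for n in("scene","side"):
    c=cam(n); save(c,n+"0",1.5); print(n,c["fov_y"],-c["R"].T@c["t"], c["R"][2])
s=r.read_state(); print(s["clock"],s["tool_pos"],s["eef_rot"])
E
```

```text
scene 49.07240460450108 [1480.05630972   41.71246508  801.60792529] [-0.81214697 -0.08625419 -0.57704205]
side 42.011123059623195 [ 146.60704253  953.68545836 1002.44256063] [ 0.23052956 -0.72700899 -0.64677202]
0.1 [ 197.97376128 -485.86186373  230.69090554] [ 9.81354710e-01  1.92204196e-01 -3.62319807e-05 -6.91374780e-04]
```

View pics/scene0.png

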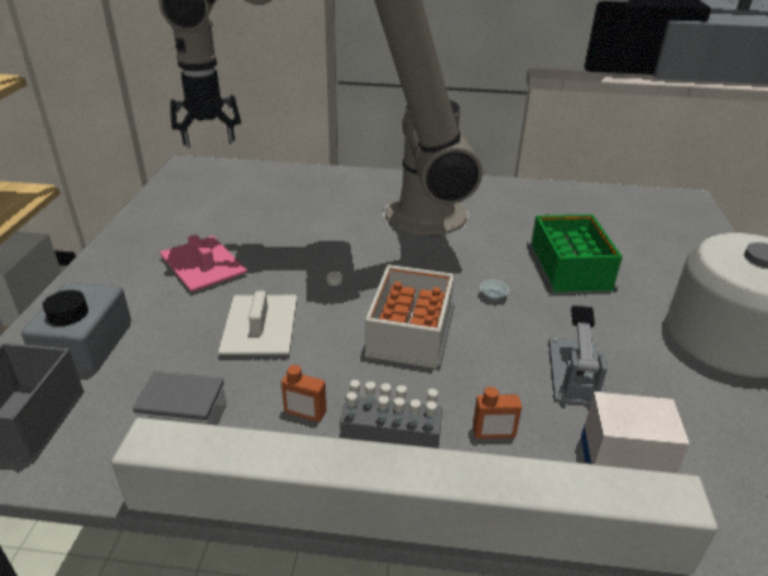

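View pics/side0.png

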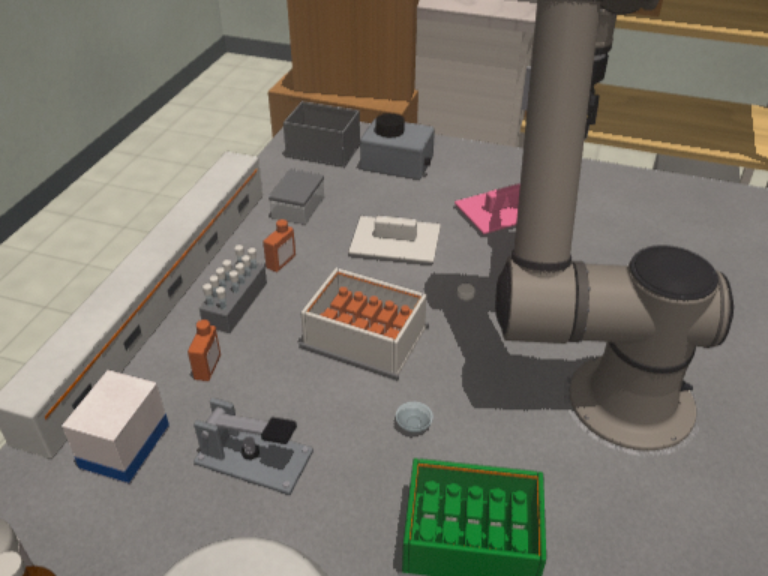

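The scene view (in 1.5x pixels) shows these candidates:
- **Cover:** white plate with bar grip at (258,325). The pink look-alike is at (203,260), so I leave it.
- **Bay:** white open box at (410,315). The green look-alike is at (575,250), so I leave it.
- **Paddle:** stand at (578,370) with its black pad at (582,316).

I choose the white cover and the white bay, and check both in one close crop.

Run:
```python
from h import *
c=cam("side"); g=c["image"][:,:,::-1]
def crop(x,y,w,h,s):
    o=cv2.resize(g[y:y+h,x:x+w],None,fx=s,fy=s,interpolation=cv2.INTER_CUBIC)
    for k in range(0,w,10): cv2.putText(o,str(x+k) if k%20==0 else "|",(k*s,8),0,.3,(0,255,255),1)
    for k in range(10,h,10): cv2.putText(o,str(y+k)+"-",(0,k*s+3),0,.3,(0,255,255),1)
    return o
a=np.hstack([crop(225,135,80,58,5),crop(195,175,80,58,5)])
b=np.hstack([crop(125,262,80,62,5),np.zeros((310,400,3),np.uint8)])
cv2.imwrite("pics/crop.png",np.vstack([a,b]))
hsv=cv2.cvtColor(c["image"],cv2.COLOR_RGB2HSV)
# cover by white mask
m=((hsv[...,2]>150)&(hsv[...,1]<50)).astype(np.uint8)
n,l,st,ce=cv2.connectedComponentsWithStats(m)
for i in range(1,n):
    if st[i,4]>300: print(i,st[i],ce[i])
i=l[165,250]; cn=cv2.findContours((l==i).astype(np.uint8),0,1)[0][0][:,0]
P=np.array([ray(c,u,v,18)[:2] for u,v in cn],np.float32); print("cover",cv2.minAreaRect(P))
```

```text
1 [279   0  79  14 741] [323.54251012   4.8245614 ]
2 [    0    35   195   244 19722] [ 82.60703783 149.62300984]
4 [388  95  49  18 524] [412.01526718 103.52480916]
7 [ 233  144   61   30 1184] [263.53125    159.18327703]
14 [201 178  83  51 444] [242.70945946 202.6509009 ]
35 [  41  247   63   47 1609] [ 72.66749534 269.81789932]
56 [ 110  358  104   26 1840] [162.56847826 373.19021739]
cover ((524.8995971679688, -300.9961242675781), (182.41107177734375, 144.7620849609375), 8.420040130615234)
```

View pics/crop.png

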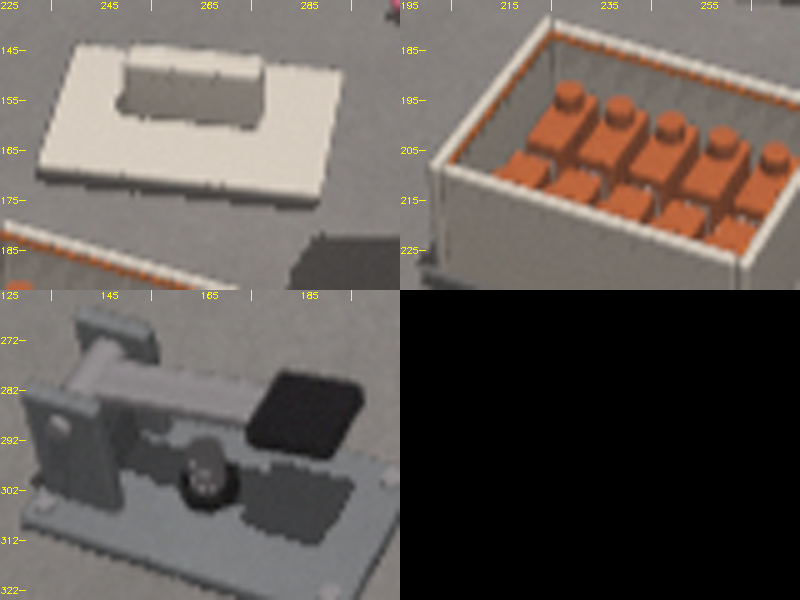

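The crop confirms both. It shows the white cover with its bar centred near (264,155), corners near (241,144), (293,149), (289,173) and (233,170). The white bay's rim has its left corner at (202,208), top at (225,178) and bottom at (263,228). The black pad is centred near (186,287).

Run:
```python
from h import *
for n in("side","scene"):
    c=cam(n); hsv=cv2.cvtColor(c["image"],cv2.COLOR_RGB2HSV)
    m=((hsv[...,2]>(150))&(hsv[...,1]<50)).astype(np.uint8)
    k,l,st,ce=cv2.connectedComponentsWithStats(m)
    if n=="side":
        v,u=np.where(l==14); P=np.array([ray(c,a,b,90)[:2] for a,b in zip(u,v)],np.float32); print("rim",cv2.minAreaRect(P))
    else:
        v,u=np.where(l==l[215,170]); P=np.array([ray(c,a,b,18)[:2] for a,b in zip(u,v)],np.float32); print("cover scene",cv2.minAreaRect(P),len(P))
        for i in range(1,k):
            if st[i,4]>60 : print(st[i],ce[i])
    # black pad
    b=(hsv[...,2]<60).astype(np.uint8); k,l,st,ce=cv2.connectedComponentsWithStats(b)
    p=(186,287) if n=="side" else (388,211)
    i=l[p[1],p[0]]; print(n,"pad",i,st[i],ce[i],ray(c,*ce[i],97)); 
    np.save(n+"pad.npy",ce[i])
    if n=="side":
        cov=np.array([(241,144),(293,149),(289,173),(233,170)]); print([ray(c,*q,18)[:2].round(1) for q in cov])
```

```text
rim ((491.3752136230469, 0.34786224365234375), (141.8470458984375, 189.2645263671875), 83.861572265625)
side pad 100 [174 279  24  17 285] [185.48421053 286.85614035] [516.82314266 320.06175844  97.        ]
[array([ 619.7, -348.8]), array([ 445.1, -376.4]), array([ 424.3, -248.2]), array([ 596.8, -207.1])]
cover scene ((-848.10693359375, 88.735595703125), (3707.633544921875, 4693.3076171875), 12.013470649719238) 176953
[402  52 110   9 270] [453.99259259  55.64074074]
[ 466  155   46   42 1206] [489.64593698 173.34991708]
[244 177  58  44 303] [273.56105611 199.02970297]
[ 146  194   52   41 1562] [172.5396927  215.56274008]
[ 396  261   64   35 1640] [426.65731707 278.23719512]
[   75   278   403    75 12830] [279.87014809 314.07272019]
[   0  345   55   39 1532] [ 23.67232376 362.98302872]
scene pad 153 [381 204  15  14 166] [387.93373494 209.93373494] [521.13938778 313.94931395  97.        ]
```

```bash
cat >> h.py <<'E'
from scipy.spatial.transform import Rotation as Ro
def rel(x,y,z,yaw):
    s=r.read_state(); R=Ro.from_quat(s["eef_rot"]); p=np.array(s["tool_pos"])
    T=Ro.from_euler("z",yaw,degrees=True)*Ro.from_euler("x",180,degrees=True)
    d=R.inv().apply(np.array([x,y,z])-p)/300; w=(R.inv()*T).as_rotvec()/(np.pi/4)
    print("t",s["clock"],"pos",p.round(1),"yaw",np.degrees(np.arctan2(*R.apply([1,0,0])[1::-1])).round(2),"F",np.round(s["ft_force"],1),"w",s["grip_width"]); print("shift",d.round(4),"turn",w.round(4),"dist",(np.linalg.norm(d)*300).round(1))
E
python3 - <<'E'
from h import *
rel(521,-296,230,10)
c=cam("wrist"); o=-c["R"].T@c["t"]; print(c["fov_y"],o,c["R"][2]); R=Ro.from_quat(r.read_state()["eef_rot"]); print(R.inv().apply(o-r.read_state()["tool_pos"]),R.inv().apply(c["R"][2]))
E
```

```text
t 0.25 pos [ 198. -486.  231.] yaw 22.16 F [ 0.8 -1.  -0.6] w 85.39957206600295
shift [ 1.2359 -0.1805  0.0035] turn [-0.0009 -0.      0.2703] dist 374.7
67.72628359064224 [ 265.15591553 -459.07637611  374.09643885] [-0.26132839 -0.10586252 -0.95942722]
[  72.369176      0.23231127 -143.02268925] [-2.81986690e-01 -7.76711702e-05  9.59418314e-01]
```

```bash
python3 -m pendant '[[[-1,0.2,-0.03,0,0,0,0.1],[-1,0.4,-0.06,0,0,0,0.2],[-1,0.6,-0.09,0,0,0,0.27],[-1,0.8,-0.12,0,0,0,0.27],[-1,1,-0.145,0,0,0,0.27],[-1,1,-0.145,0,0,0,0.27],[-1,1,-0.145,0,0,0,0.27]]]'
python3 - <<'E'
from h import *
rel(521,-296,215,10)
E
```

```text
clock: 1.18
tool_pos: [459.2, -332.7, 231.0]
eef_rot: [0.996, 0.088, -0.0, -0.0]
ft_force: [0.1, 0.5, 0.4]
grip_width: 85.0
finger_force: 0.0
t 1.175 pos [ 459.2 -332.7  231. ] yaw 10.06 F [0.1 0.5 0.4] w 85.0315855464154
shift [ 0.2242 -0.0845  0.0532] turn [-0.0002  0.0011  0.0012] dist 73.6
```

```bash
python3 -m pendant '[[[-1,0.15,-0.05,0.03,0,0,0],[-1,0.22,-0.085,0.053,0,0,0],[-1,0.22,-0.085,0.053,0,0,0],[-1,0.22,-0.085,0.053,0,0,0]]]'
python3 - <<'E'
from h import *
c=cam("wrist"); save(c,"w1",1.5); rel(521,-296,215,10)
hsv=cv2.cvtColor(c["image"],cv2.COLOR_RGB2HSV); print(proj(c,(521,-296,18)),hsv[...,2].max())
E
```

```text
clock: 1.68
tool_pos: [518.9, -297.5, 215.7]
eef_rot: [0.996, 0.086, -0.0, 0.0]
ft_force: [-0.4, -0.2, -0.1]
grip_width: 85.5
finger_force: 0.0
t 1.725 pos [ 518.9 -297.5  215.9] yaw 9.9 F [-0.7  0.3  0.2] w 85.33080930209351
shift [ 0.0077 -0.0039  0.0029] turn [ 0.0009  0.0001 -0.0022] dist 2.7
[253.91235657 162.54486087] 246
```

View pics/w1.png

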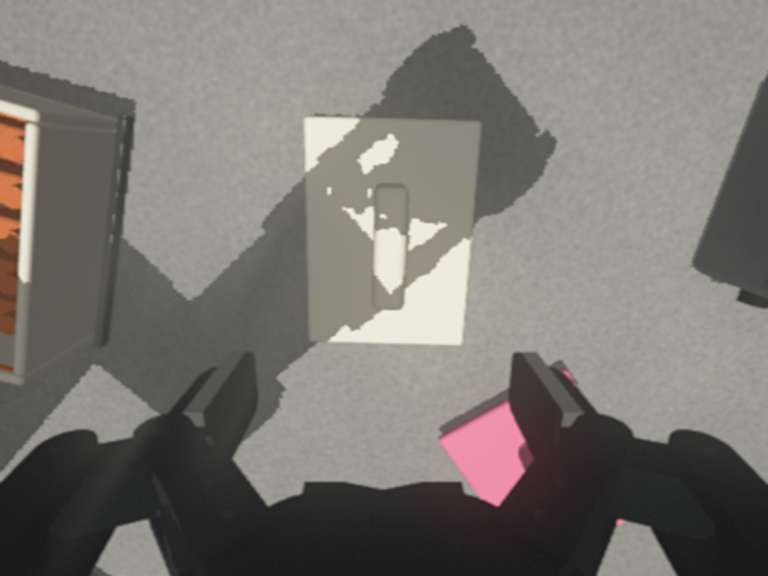

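The wrist view (1.5x pixels) shows the white cover with plate corners at (305,118), (480,122), (462,345) and (310,341), and the bar top at about (390,246). The bay's rim is at the left edge, and the pink look-alike at (490,450) is clear of the fingers.

Run:
```python
from h import *
c=cam("wrist")
def quad(q,z,nm):
    P=np.array([ray(c,u/1.5,v/1.5,z)[:2] for u,v in q],np.float32); print(nm,P.mean(0),cv2.minAreaRect(P),P.round(0).tolist())
quad([(305,118),(480,122),(462,345),(310,341)],18,"plate")
quad([(375,184),(408,185),(404,309),(371,307)],64,"bar")
```

```text
plate [ 525.5303  -302.05502] ((525.2696533203125, -301.8509826660156), (181.8933868408203, 131.6274871826172), 8.664630889892578) [[605.0, -224.0], [625.0, -353.0], [445.0, -381.0], [426.0, -250.0]]
bar [ 527.9574  -301.11926] ((527.765380859375, -301.2606201171875), (88.72747039794922, 24.14653968811035), 8.208780288696289) [[570.0, -284.0], [573.0, -306.0], [486.0, -320.0], [483.0, -296.0]]
```

Run:
```python
from h import *
rel(526.5,-301.5,27,8.5)
```

```text
t 1.775 pos [ 519.  -297.5  215.9] yaw 9.9 F [-0.1  0.5  1. ] w 85.69429635563165
shift [0.0221 0.017  0.6298] turn [ 0.001  -0.0002  0.0311] dist 189.1
```

```bash
python3 -m pendant '[[[-1,0.022,0.017,0.18,0,0,0.03],[-1,0.022,0.017,0.36,0,0,0.03],[-1,0.022,0.017,0.5,0,0,0.03],[-1,0.022,0.017,0.58,0,0,0.03],[-1,0.022,0.017,0.625,0,0,0.03],[-1,0.022,0.017,0.625,0,0,0.03],[1,0.022,0.017,0.625,0,0,0.03],[1,0.022,0.017,0.625,0,0,0.03],[1,0.022,0.017,0.625,0,0,0.03],[1,0.022,0.017,0.625,0,0,0.03],[1,0.022,0.017,0.625,0,0,0.03],[1,0.022,0.017,0.625,0,0,0.03]]]'
```

```text
clock: 3.28
tool_pos: [527.8, -300.3, 28.7]
eef_rot: [0.997, 0.076, 0.0, 0.0]
ft_force: [-0.4, -0.2, 5.7]
grip_width: 23.5
finger_force: 60.7
```

```bash
python3 -m pendant '[[[1,0,0,-0.1,0,0,0],[1,0,0,-0.25,0,0,0],[1,0,0,-0.4,0,0,0],[1,0,0,-0.52,0,0,0],[1,0,0,-0.58,0,0,0],[1,0,0,-0.58,0,0,0]]]'
python3 - <<'E'
from h import *
rel(492,0,200,-6)
c=cam("scene"); hsv=cv2.cvtColor(c["image"],cv2.COLOR_RGB2HSV)
m=((hsv[...,2]>150)&(hsv[...,1]<50)).astype(np.uint8); k,l,st,ce=cv2.connectedComponentsWithStats(m)
for i in range(1,k):
    if st[i,4]>60 and 240<ce[i][0]<310 and ce[i][1]<260:
        v,u=np.where(l==i); P=np.array([ray(c,a,b,90)[:2] for a,b in zip(u,v)],np.float32); print(st[i],cv2.minAreaRect(P))
E
```

```text
clock: 4.03
tool_pos: [527.7, -300.2, 202.5]
eef_rot: [0.997, 0.076, 0.001, 0.001]
ft_force: [-0.1, -0.5, -4.1]
grip_width: 22.9
finger_force: 60.0
t 4.025 pos [ 527.7 -300.2  202.5] yaw 8.66 F [-0.1 -0.5 -4.1] w 22.913764953036225
shift [ 0.0332 -1.007   0.0072] turn [ 0.0012 -0.0015  0.3259] dist 302.3
[244 180  58  41 256] ((494.6297607421875, -3.085540771484375), (138.3375244140625, 190.3899383544922), 84.06851959228516)
```

```bash
python3 -m pendant '[[[1,0.007,-0.2,0,0,0,0.06],[1,0.014,-0.4,0,0,0,0.12],[1,0.02,-0.6,0,0,0,0.2],[1,0.03,-0.8,0,0,0,0.28],[1,0.036,-0.93,0,0,0,0.326],[1,0.04,-1,0,0,0,0.326],[1,0.04,-1,0,0,0,0.326],[1,0.04,-1,0,0,0,0.326]]]'
python3 - <<'E'
from h import *
rel(494.4,-1.5,135,-6)
c=cam("side"); b=cam("scene")
o=np.hstack([cv2.resize(x["image"][y:y+150,q:q+130],(400,460)) for x,q,y in((c,180,110),(b,215,100))]); cv2.imwrite("pics/over.png",o[:,:,::-1])
E
```

```text
clock: 5.08
tool_pos: [493.8, -2.2, 200.9]
eef_rot: [0.999, -0.052, -0.001, 0.0]
ft_force: [-0.6, 0.2, -3.7]
grip_width: 23.2
finger_force: 61.0
t 5.075 pos [493.8  -2.2 200.9] yaw -6.01 F [-0.6  0.2 -3.7] w 23.204573687713093
shift [ 0.0021 -0.0027  0.2198] turn [ 0.0005  0.0021 -0.0003] dist 65.9
```

View pics/over.png

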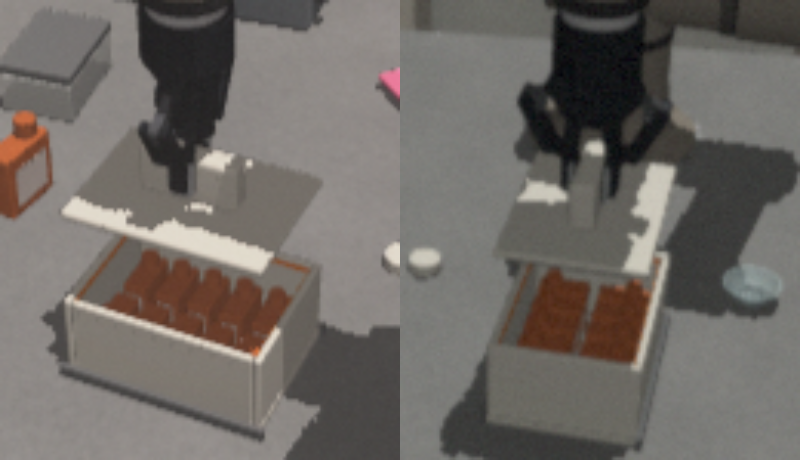

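The pictures show the cover held level and squarely over the bay, with its long edges parallel to the rim in both views. Next I lower it with a force check.

```bash
python3 -m pendant '[[[1,0.002,-0.002,0.1,0,0,0],[1,0.002,-0.002,0.18,0,0,0],[1,0.002,-0.002,0.23,0,0,0],[1,0.002,-0.002,0.26,0,0,0],[1,0.002,-0.002,0.28,0,0,0],[1,0.002,-0.002,0.28,0,0,0]]]'
python3 - <<'E'
from h import *
rel(494.4,-1.5,109,-6)
c=cam("side"); b=cam("scene")
o=np.hstack([cv2.resize(x["image"][y:y+100,q:q+100],(400,400),interpolation=cv2.INTER_CUBIC) for x,q,y in((c,190,145),(b,225,150))]); cv2.imwrite("pics/low.png",o[:,:,::-1])
E
```

```text
clock: 5.92
tool_pos: [494.8, -1.4, 117.8]
eef_rot: [0.999, -0.053, -0.0, 0.0]
ft_force: [0.3, -0.2, -3.3]
grip_width: 23.2
finger_force: 61.1
t 5.925 pos [494.8  -1.4 117.8] yaw -6.03 F [ 0.3 -0.2 -3.3] w 23.176277495534904
shift [-0.0014  0.0006  0.0294] turn [ 0.0001  0.0002 -0.0006] dist 8.8
```

View pics/low.png

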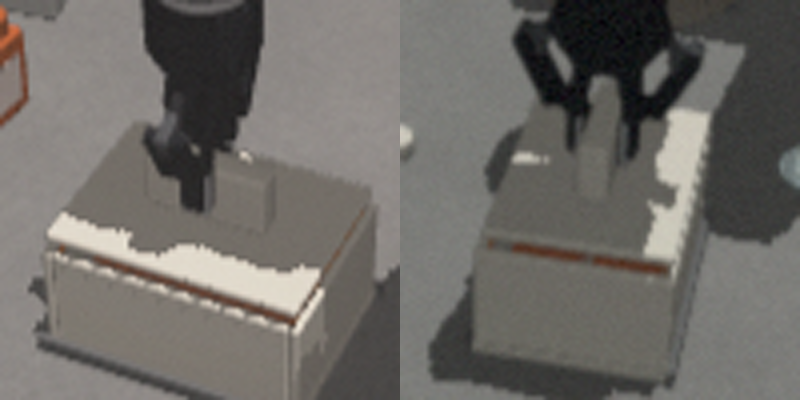

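The cover now sits centred about 9 mm above the rim, with no contact force. I lower it the rest of the way.

```bash
python3 -m pendant '[[[1,-0.001,0,0.008,0,0,0],[1,-0.001,0,0.016,0,0,0],[1,-0.001,0,0.024,0,0,0],[1,-0.001,0,0.029,0,0,0],[1,-0.001,0,0.031,0,0,0],[1,-0.001,0,0.031,0,0,0]]]'
```

```text
clock: 6.78
tool_pos: [494.5, -1.1, 108.7]
eef_rot: [0.999, -0.052, 0.0, 0.0]
ft_force: [-0.3, 1.2, -2.5]
grip_width: 23.3
finger_force: 61.2
```

```bash
python3 -m pendant '[[[1,0,0,0.003,0,0,0],[-1,0,0,0.003,0,0,0],[-1,0,0,0.003,0,0,0],[-1,0,0,0.003,0,0,0],[-1,0,0,0.003,0,0,0],[-1,0,0,-0.1,0,0,0],[-1,0,0,-0.25,0,0,0],[-1,0,0,-0.4,0,0,0],[-1,0,0,-0.5,0,0,0],[-1,0,0,-0.5,0,0,0],[-1,0,0,-0.5,0,0,0]]]'
python3 - <<'E'
from h import *
c=cam("side"); b=cam("scene"); w=cam("wrist")
o=np.hstack([cv2.resize(x["image"][y:y+100,q:q+100],(400,400),interpolation=cv2.INTER_CUBIC) for x,q,y in((c,190,145),(b,225,150))]); cv2.imwrite("pics/placed.png",np.vstack([o,np.hstack([cv2.resize(w["image"],(266,200)),np.zeros((200,534,3),np.uint8)])])[:,:,::-1])
for n,x in(("side",c),("scene",b)):
    hsv=cv2.cvtColor(x["image"],cv2.COLOR_RGB2HSV)
    m=((hsv[...,2]>150)&(hsv[...,1]<50)).astype(np.uint8); k,l,st,ce=cv2.connectedComponentsWithStats(m)
    e=proj(x,(493,0,98)); print(n,e,[(st[i],ce[i].round(1)) for i in range(1,k) if st[i,4]>100 and np.hypot(*(ce[i]-e))<40])
E
```

```text
clock: 8.15
tool_pos: [494.0, -1.0, 257.6]
eef_rot: [0.999, -0.052, -0.001, -0.0]
ft_force: [0.6, -0.0, -0.4]
grip_width: 85.3
finger_force: 0.0
side [242.04525665 199.30993655] [(array([233, 183,  24,  10, 127], dtype=int32), array([243.6, 187. ])), (array([201, 199,  71,  30, 769], dtype=int32), array([238.6, 213.4]))]
scene [275.37584195 194.3829998 ] [(array([281, 179,  21,  39, 431], dtype=int32), array([291.8, 196.9])), (array([250, 189,  19,  10, 145], dtype=int32), array([259.6, 193.5]))]
```

View pics/placed.png

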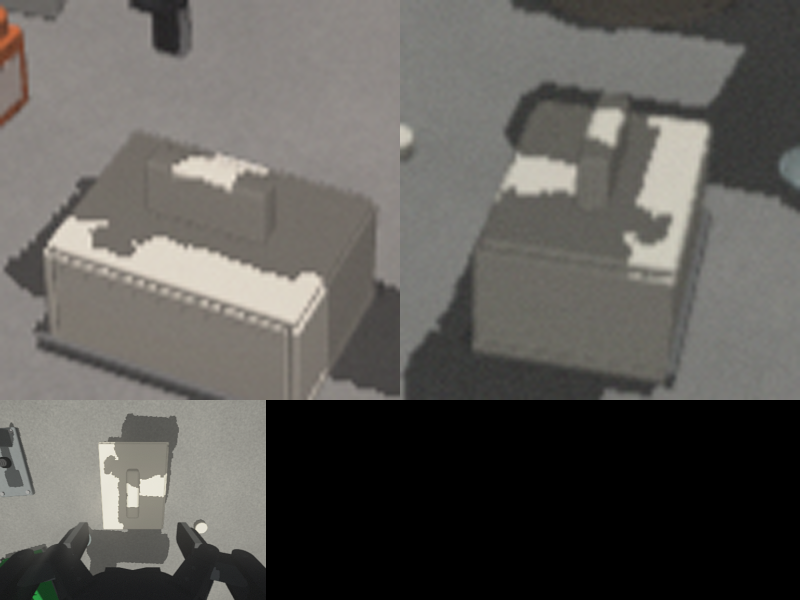

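The cover is home: both views show the plate flush on the rim with no gap, the bar grip free, and the fingers clear. Next I move over the paddle with the fingers shut and take a close look.

```bash
python3 -m pendant '[[[1,-0.01,-0.2,0,0,0,0],[1,-0.02,-0.4,0,0,0,0],[1,-0.03,-0.6,0,0,0,0],[1,-0.04,-0.8,0,0,0,0],[1,-0.05,-0.92,0.08,0,0,0],[1,-0.05,-0.97,0.15,0,0,0],[1,-0.05,-0.97,0.15,0,0,0],[1,-0.05,-0.97,0.15,0,0,0]]]'
python3 - <<'E'
from h import *
c=cam("wrist"); save(c,"w2",1.5); rel(519,317,200,-6)
hsv=cv2.cvtColor(c["image"],cv2.COLOR_RGB2HSV); print(proj(c,(519,317,98)))
E
```

```text
clock: 9.3
tool_pos: [510.3, 289.3, 213.9]
eef_rot: [0.999, -0.053, 0.0, 0.0]
ft_force: [0.7, 0.2, -0.1]
grip_width: 0.2
finger_force: 0.0
t 9.35 pos [510.5 289.1 214.3] yaw -6.06 F [0.1 0.4 0.6] w -0.2777648819422442
shift [ 0.0182 -0.0953  0.0478] turn [-0.0002 -0.0013 -0.0013] dist 32.5
[224.50840845 176.75030313]
```

View pics/w2.png

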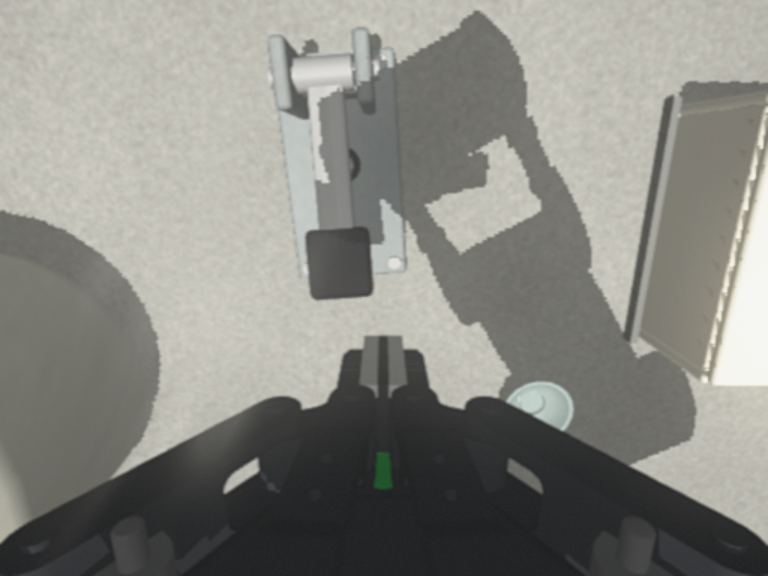

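The view shows the black pad with corners at (307,232), (368,228), (371,293) and (312,299), centred at about (340,262). The hinge is beyond it at (324,72). The dish is at (540,408), clear of the planned descent.

Run:
```python
from h import *
c=cam("wrist")
P=np.array([ray(c,u/1.5,v/1.5,100)[:2] for u,v in[(307,232),(368,228),(371,293),(312,299)]],np.float32); print(P.round(1).tolist(),P.mean(0),cv2.minAreaRect(P))
h=ray(c,324/1.5,72/1.5,72); print("hinge",h, np.linalg.norm(h[:2]-P.mean(0)))
d=(h[:2]-P.mean(0));print(np.degrees(np.arctan2(d[1],d[0])))
rel(*P.mean(0),112,-6)
```

```text
[[542.2000122070312, 331.8999938964844], [540.7000122070312, 294.79998779296875], [499.5, 297.70001220703125], [499.3999938964844, 335.29998779296875]] [520.4377  314.92688] ((520.0607299804688, 315.0803527832031), (37.54025650024414, 43.95452880859375), 86.02971649169922)
hinge [633.68018806 311.90814538  72.        ] 113.28273340234264
-1.526986665540788
t 9.4 pos [510.6 289.1 214.6] yaw -6.07 F [-0.   0.6  0.1] w -0.11799106878019665
shift [ 0.023  -0.0889  0.3421] turn [-0.0006 -0.0018 -0.0017] dist 106.2
```

```bash
python3 -m pendant '[[[1,0.022,-0.09,0,0,0,0],[1,0.022,-0.09,0.15,0,0,0],[1,0.022,-0.09,0.27,0,0,0],[1,0.022,-0.09,0.335,0,0,0],[1,0.022,-0.09,0.335,0,0,0],[1,0.022,-0.09,0.335,0,0,0]]]'
python3 - <<'E'
from h import *
rel(519.5,315,82,-6)
E
```

```text
clock: 10.15
tool_pos: [520.4, 315.9, 114.7]
eef_rot: [0.999, -0.053, 0.001, -0.001]
ft_force: [0.1, -0.1, 0.8]
grip_width: -0.1
finger_force: 0.0
t 10.15 pos [520.4 315.9 114.7] yaw -6.05 F [ 0.1 -0.1  0.8] w -0.12997420570637327
shift [-0.0029  0.0036  0.109 ] turn [-0.0015 -0.0029 -0.0011] dist 32.7
```

```bash
python3 -m pendant '[[[1,-0.003,0.003,0.02,0,0,0],[1,-0.003,0.003,0.04,0,0,0],[1,-0.003,0.003,0.06,0,0,0],[1,-0.003,0.003,0.075,0,0,0],[1,-0.003,0.003,0.085,0,0,0],[1,-0.003,0.003,0.09,0,0,0],[1,-0.003,0.003,0.09,0,0,0],[1,-0.003,0.003,0.09,0,0,0]]]'
```

```text
clock: 11.15
tool_pos: [517.7, 315.4, 86.3]
eef_rot: [0.999, -0.052, -0.001, 0.0]
ft_force: [-4.2, 0.0, 7.1]
grip_width: -0.2
finger_force: 3.2
```

```bash
python3 -m pendant '[[[1,0,0,0.007,0,0,0],[1,0,0,0.013,0,0,0],[1,0,0,0.018,0,0,0],[1,0,0,0.018,0,0,0],[1,0,0,0.018,0,0,0],[1,0,0,0.018,0,0,0],[1,0,0,0.018,0,0,0],[1,0,0,0.018,0,0,0]]]'
python3 - <<'E'
from h import *
c=cam("side");b=cam("scene")
o=np.hstack([cv2.resize(x["image"][y:y+90,q:q+90],(400,400),interpolation=cv2.INTER_CUBIC) for x,q,y in((c,120,245),(b,345,175))])
o2=np.hstack([cv2.resize(x["image"][y:y+100,q:q+100],(200,200),interpolation=cv2.INTER_CUBIC) for x,q,y in((c,190,145),(b,225,150))])
o2=np.hstack([o2,np.zeros((200,400,3),np.uint8)]); cv2.imwrite("pics/press.png",np.vstack([o,o2])[:,:,::-1])
E
```

```text
clock: 12.15
tool_pos: [517.5, 315.4, 80.9]
eef_rot: [0.999, -0.052, -0.001, 0.0]
ft_force: [-5.4, 0.3, 7.9]
grip_width: 0.1
finger_force: 3.7
```

View pics/press.png

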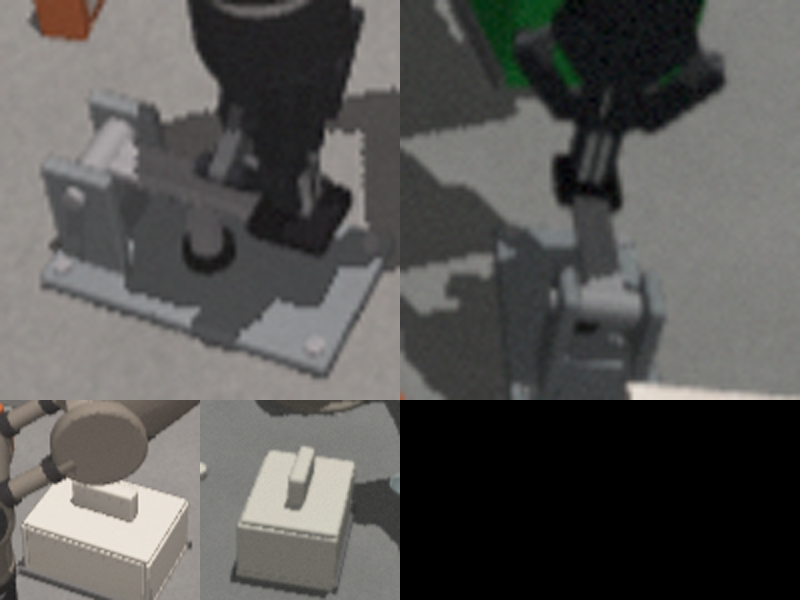

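The shut fingers press the middle of the pad with 7.9 N at 81 mm, so the paddle arm is level. The cover still lies flush on the bay.

```bash
python3 -c "
from h import *
s=r.read_state(); print(s['tool_pos'],s['ft_force'],np.abs(s['qd']).max()); print(r.hand_in())"
```

```text
[517.45752568 315.43965828  80.96727312] [-5.40235259 -0.25110328  7.19514373] 0.0018881065974632426
the job is handed in; nothing more can be done
None
```

The job is handed in with the cover home on the bay and released, and the arm holding the paddle about half way down (pad at 81 mm, about 7 N); the system returned no verdict on the judging.

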